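# Turn the battery tray round and lock it in the charging dock

### The job

The leak tester's battery tray lies on the bench the wrong way round: turn it end for end and slide it, plain end first, under the dock's guide rails until it is fully home against the white charger head. Then swing the steel keeper bar shut across the tray's wide end plate and let go. Keep the tray upright and leave the other things on the bench where they are.

Things in the scene. Friction and masses are not known exactly. Their poses are not given: they have to be found in the camera images.
- tray_center (a point): Centre of the loose battery tray (0.5 to 0.9 kg), 41 mm above its underside. +x points to the plain end (nose, goes in first), -x to the wide end plate, z up. 140 mm long (x -70 to 70). Floor slab 84 mm wide, 8 mm thick (last 10 mm at the nose 76 wide), its edges are runners; white cell pack on it 60 mm wide, top 40 mm up. Starts flat on the bench, nose roughly away from the dock.
- tray_handle (a point): Middle of the tray's black carrying grip, an oblong block 46 mm long in x, 20 mm wide in y, 20 mm high, on a post, 62 to 82 mm above the tray's underside (this point 72 mm up, 31 mm straight above tray_center). It can be pinched across its 20 mm or its 46 mm. The grey end plate across the tray's -x end (x -70 to -60) is 112 mm wide and 40 mm high, too wide for the rails.
- dock: Fixed charging dock. Origin at bench height, on its middle line, under where the tray's centre lies when home (tray_center then 47 mm above the bench); +x is the way the tray is pushed in, y across, z up. Aluminium floor plate, top 6 mm above the bench, x -130 to 95 mm, y -90 to 90: an open apron lies before the rails. White charger head, x 70 to 120, 150 mm wide, top 85 mm up.
- dock_mouth (a point): Where the dock's lipped rails begin: dock x = -35 mm, middle line, on the floor plate. Dark rails run from here to x 70: walls 88 mm apart, 30 mm high; lips, undersides 17 and tops 23 mm above the bench, overhang the tray's runners and leave a 72 mm gap, so the tray must slide in on the floor plate. Before them (x -58 to -35) flared guides without lips, 23 mm high, narrow from 102 to 88 mm.
- dock_stop (a point): Middle of the charger head's flat face, the stop: dock x = 70 mm, 24 mm above the bench. The tray's nose touches it when the tray is home.
- keeper (a joint): Angle (rad) of the steel keeper bar about its upright pivot. 0: shut (hard stop), along dock +y, 2.5 mm outside the home tray's end plate; grows to 2.1 opening, anticlockwise from above. At q it points along (-sin q, cos q) in the dock's xy. Starts at 1.6 to 1.85, clear of the tray's way. Stiff (about 1 N at the knob), stays where left. It cannot shut unless the tray is home.
- keeper_pivot (a point): Keeper bar's pivot axis, at dock x = -80.5, y = -72 mm, 21 mm above the bench. The bar is 16 mm wide, 15 to 27 mm above the bench, and reaches 92 mm from this axis.
- keeper_knob (a point): On the axis of the black upright round knob near the free end of the keeper bar, 84 mm from the pivot, 62 mm above the bench. The knob is 18 mm across and stands from 27 to 80 mm above the bench; push it, or pinch it from above and carry it round the arc.
- steel_blank: Bystander: loose turned steel cylinder, 90 mm across and 60 mm high, 2.5 kg; origin at the centre of its underside.
- valve_knob: Bystander: loose green six-lobed valve knob, 72 mm across, 30 mm high; origin at the centre of its underside.
- bottle: Bystander: loose white bottle, 60 mm across, 110 mm high; origin at the centre of its underside.
- wrench: Bystander: loose steel wrench lying flat, about 160 mm long; origin on the bench under its middle, x along its length.
Things that resemble listed ones, but are neither listed nor needed, are in the scene too. Of the things that look like the part that bears tray_center, the middle-sized one is meant.

How it is judged:
By the outcome, as a careful person would: the job done as asked, in the order asked, and still so for the second after the job is handed in, with the robot touching nothing.
It also fails if it takes over 61 s, if anything falls off the work surface, if the arm or the gripper's body presses on something with over 40 N, if the wrist force passes 120 N, or if a joint passes its speed limit or range.

### The arm

A 6-joint arm with a two-finger parallel gripper is mounted at the origin on the work surface. World frame = base frame: x ahead of the robot, y to its left, z up, the work surface at z = 0. Lengths are in m, angles in rad, forces in N, time in s.
With the tool pointing down it reaches from about 0.425 to 1.125 m from the base axis. Payload 14.9 kg.
Tool frame: the origin (TCP) lies midway between the tips of the shut fingers; the grasp point (between the pads) lies 19 mm behind it; z points along the fingers, y is the direction in which the jaws open and shut (so a half turn about z gives the same grasp; the last joint's range is limited). The gripper opens to 91 mm and grips with 3 to 60 N. Pads are 32 mm wide; open, the fingers measure 118 mm over their backs; the gripper's body (76 mm by 178 mm) begins 60 mm behind the grasp point.
Start: joints at [-1.293, 0.379, 1.734, -0, 1.028, -0.033], TCP at [0.214, -0.666, 0.178] pointing down, gripper open.
Joint ranges: [-2.77, 2.77], [-0.74, 2.19], [0, 2.66], [-1.06, 4.2], [0.31, 2.87], [-3.08, 3.08]. Speed limits (rad/s): [1.89, 1.89, 2.39, 3.14, 3.14, 3.14].

### API

Orientations are given as a unit quaternion [x, y, z, w].
In Python, from bench import get_obs, imaging, bot gives the robot as it stands.
- The arm moves only by the shell command python3 -m jog 'ROWS' [OPENING]. ROWS is JSON, a list of rows, each an object with "slide": the shift along the world's x, y, z in mm, a list of three; "yaw": the turn about the world's z in degrees. In form: [{"slide": [x, y, z], "yaw": yaw}, ...]. A call has 1 to 12 rows; each row shifts and turns the commanded pose from where the row before left it; what a row does not reach is not made up. A row lasts 1/10 s, in which the tool goes at most 50 mm and 8.59 degrees, less where a joint would pass 70% of its speed; a pose out of reach is approached as far as the arm can. A call with a gripper value outside its range is refused whole. OPENING is the closure, from 0 (fully open) to 1 (shut), set as the call begins (- or left out, the last holds). The fingers move at their own pace and stop on an object; the grip force is fixed at half the most. Time passes only in rows, so rows that do not move let the fingers close. It gives the time, the measured TCP pose, the force and the opening at its end, in the units of the state.
- get_obs(): the state, without advancing time (a new reading comes with each control period).
- imaging.read_camera(name): name is "scene" or "top" or "wrist"; returns (picture, depth): 480x640x3 uint8, blue, green, red; 480x640 float32, m along the optical axis (not along the pixel's ray), 0 where there is no reading.
- imaging.calibration(name): a dict with "mtx" (3x3 intrinsics, pixels), "dist_coeffs" ([k1, k2, p1, p2, k3] as OpenCV has them; the pictures are not rectified), "R" (3x3) and "t" (3): a world point X has camera coordinates R X + t. Camera axes: x right, y down, z forward; pixel columns grow to the right and rows downward; lengths in m; the calibration is good to about 2 mm. A picture is of the moment at which its call begins: read the wrist's pose just before it. calibration takes no time and is no camera call; for the wrist camera it gives the pose at the moment of the call.
- bot.job_done(): hands the job in, once; it reports no verdict.
The state is a dict: "time_s": time; "qpos": joint angles; "qd": joint speeds; "joint_torque": joint torques, N m; "tool_pos": TCP position; "ee_rot": TCP orientation; "wrist_force": force on the tool from outside, world axes, zero at the start; "wrist_torque": the same for the moment, N m; "grip_width": opening from 0.0 (shut) to 1.0 (fully open).
Only numpy, scipy, OpenCV 4.12 (cv2) and the standard library are available. Lean on these libraries where they do the work, as an engineer would, in place of code of your own. Each camera call takes 0.05 s, during which the arm holds its last target. There are 200 camera calls.

## Working session

There is one attempt and no reset: what is moved stays moved. The work goes in short steps, Python scripts to look and compute and a shell command to move; the robot and the scene stay as the last step left them, time stands still between calls to the robot, and variables do not carry over. Pictures are saved under pics/ and viewed, about 8 in all and at most 12, crops included, and the job is handed in when it is done.

```bash
ls; mkdir -p pics; cat > h.py <<'E'
import numpy as np, cv2, json
from bench import get_obs, imaging, bot
def grab(n):
    c=imaging.calibration(n); p,d=imaging.read_camera(n)
    return p,d,c
def ray(c,uv):
    K=np.array(c["mtx"],float);D=np.array(c["dist_coeffs"],float);R=np.array(c["R"]);t=np.array(c["t"])
    uv=np.array(uv,float).reshape(-1,1,2)
    n=cv2.undistortPoints(uv,K,D).reshape(-1,2)
    r=np.c_[n,np.ones(len(n))]@R
    return -R.T@t, r
def onplane(c,uv,z):
    o,r=ray(c,uv); return o+r*((z-o[2])/r[:,2])[:,None]
def bydepth(c,uv,d):
    o,r=ray(c,uv); z=np.array([d[int(v),int(u)] for u,v in uv]); return o+r*z[:,None]
def proj(c,X):
    return cv2.projectPoints(np.array(X,float).reshape(-1,3),cv2.Rodrigues(np.array(c["R"]))[0],np.array(c["t"],float),np.array(c["mtx"],float),np.array(c["dist_coeffs"],float))[0].reshape(-1,2)
E
python3 - <<'E'
from h import *
o=get_obs();print(o)
for n in("top","scene"):
    p,d,c=grab(n);cv2.imwrite(f"pics/{n}0.png",p);np.savez(f"{n}0.npz",p=p,d=d,**{k:np.array(v) for k,v in c.items()})
    print(n,-np.array(c["R"]).T@np.array(c["t"]),np.array(c["R"])[2])
E
```

```text
pics
{'time_s': 0.0, 'qpos': array([-1.29329493e+00,  3.79428897e-01,  1.73478014e+00,  1.91055528e-05,
        1.02848442e+00, -3.32592007e-02]), 'qd': array([ 0.00032405,  0.00140767,  0.00048199, -0.00113051, -0.00140527,
       -0.00016503]), 'joint_torque': array([-4.67956716e-05, -7.63719106e+01, -4.34361899e+01,  6.50707330e-02,
        4.24875179e-02, -9.15684927e-05]), 'tool_pos': array([ 0.21395528, -0.66604369,  0.17717437]), 'ee_rot': array([ 9.87953363e-01,  1.54750928e-01, -5.89301655e-05, -5.47298510e-04]), 'wrist_force': array([ 0.25107587, -0.05621663, -0.26981919]), 'wrist_torque': array([-0.02432117, -0.00655745, -0.0066402 ]), 'grip_width': 1.0013491425107797}
top [ 0.4431313  -0.03590099  0.87949146] [ 0.11913893 -0.0264088  -0.99252632]
scene [1.20464824 0.14908258 1.09130693] [-0.53903413 -0.15833325 -0.82726827]
```

View pics/top0.png

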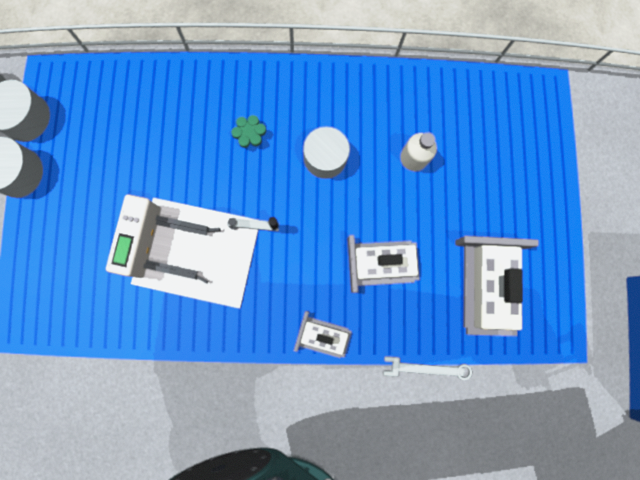

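View pics/scene0.png

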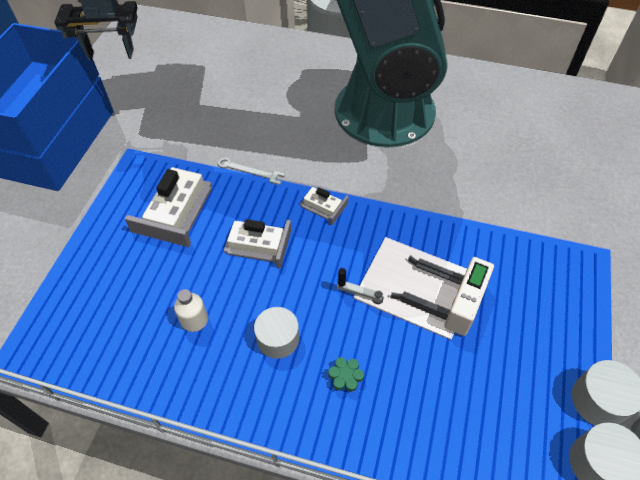

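Top view: the tray-like candidates are a small one at (325,338), a middle one at (387,262) and a large one at (497,287). The middle one at (387,262) fits, to be confirmed by size. The dock is at (185,250), with its charger head at left (130,237). The keeper pivot is near (233,223) and the knob near (273,223).

```bash
python3 - <<'E'
from h import *
z=np.load("top0.npz");p,d=z["p"],z["d"];c=z
cv2.imwrite("pics/crop1.png",cv2.resize(p[185:365,100:430],None,fx=2.4,fy=2.4,interpolation=cv2.INTER_CUBIC))
hsv=cv2.cvtColor(p,cv2.COLOR_BGR2HSV)
def blob(mask,box):
    x0,y0,x1,y1=box;m=np.zeros_like(mask);m[y0:y1,x0:x1]=mask[y0:y1,x0:x1]
    n,l,s,ce=cv2.connectedComponentsWithStats(m.astype(np.uint8));i=1+np.argmax(s[1:,4]);return (l==i),ce[i],s[i]
dark=(hsv[...,2]<60)
notblue=~((hsv[...,0]>95)&(hsv[...,0]<125)&(hsv[...,1]>120))
def rect(m,zz):
    ys,xs=np.nonzero(m);P=onplane(c,np.c_[xs,ys],zz)[:,:2].astype(np.float32);return cv2.minAreaRect(P),P
for nm,b in(("small",(295,310,355,360)),("mid",(345,230,425,295)),("big",(455,230,540,340))):
    m,ce,s=blob(notblue,b);print(nm,"sil",rect(m,0.03)[0],s)
m,ce,s=blob(dark,(360,240,415,280));print("handle",ce,s,rect(m,.082)[0],d[260,391],bydepth(c,[(391,259)],d))
m,ce,s=blob(dark,(262,212,285,235));print("knob",ce,s,rect(m,.08)[0],bydepth(c,[ce],d))
print("dock pts by depth");
for uv in [(140,237),(125,250),(200,255),(240,300),(185,227),(180,273),(233,224),(250,224),(354,262),(390,262),(365,262),(272,222)]:print(uv,bydepth(c,[uv],d).round(4))
E
```

```text
small sil ((0.3752957880496979, -0.07723933458328247), (0.09713003039360046, 0.0788547471165657), 74.5848617553711) [ 295  311   57   47 1587]
mid sil ((0.5236614942550659, -0.19323459267616272), (0.11214874684810638, 0.135879248380661), 4.488616466522217) [ 348  235   72   58 2958]
big sil ((0.4800332188606262, -0.4249102473258972), (0.17425814270973206, 0.19567015767097473), 88.54170227050781) [ 456  236   83  100 5840]
handle [389.89130435 259.48913043] [379 255  23  10 184] ((0.5227147936820984, -0.19563615322113037), (0.015015277080237865, 0.04170483723282814), 4.659367084503174) 0.80489326 [[ 0.52375869 -0.19777569  0.08112999]]
knob [273.52830189 223.35849057] [270 218   8  12  53] ((0.5858187079429626, 0.021218009293079376), (0.021020619198679924, 0.011561794206500053), 27.828201293945312) [[0.58563315 0.020459   0.07941627]]
dock pts by depth
(140, 237) [[0.5549 0.268  0.0796]]
(125, 250) [[0.5293 0.2921 0.0866]]
(200, 255) [[0.5314 0.1717 0.0043]]
(240, 300) [[0.4435 0.0879 0.0035]]
(185, 227) [[0.5852 0.2008 0.0201]]
(180, 273) [[0.493  0.2038 0.0276]]
(233, 224) [[0.5912 0.1033 0.0314]]
(250, 224) [[0.5926 0.0704 0.0277]]
(354, 262) [[ 0.5208 -0.1341  0.0385]]
(390, 262) [[ 0.5182 -0.196   0.0804]]
(365, 262) [[ 0.5209 -0.155   0.042 ]]
(272, 222) [[0.5886 0.0235 0.077 ]]
```

View pics/crop1.png

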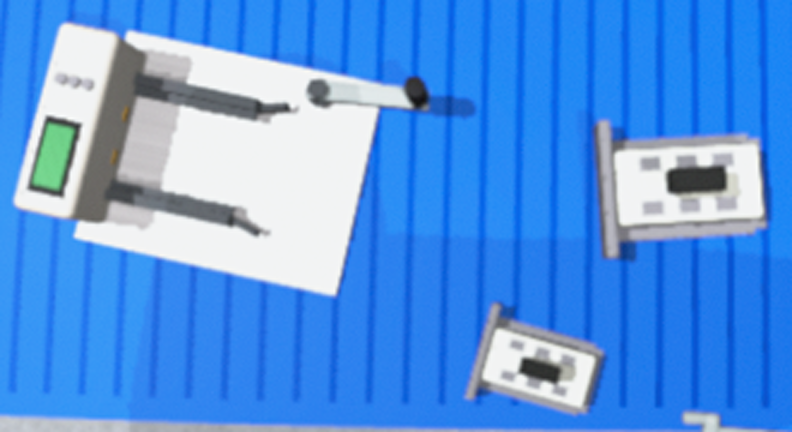

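Crop: the middle tray at crop (685,185) has its plate to the left and its nose to the right, and its silhouette is 112 x 136 mm, matching the listed tray (the others measure 79 and 174–196 mm). The dock floor's front corners are at crop (380,82) and (335,295).

```bash
python3 - <<'E'
from h import *
z=np.load("top0.npz");p,d=z["p"],z["d"];c=z
g=cv2.cvtColor(p,cv2.COLOR_BGR2HSV)[...,1].astype(float) # saturation: white low, blue high
def edge(a,b,half=6,n=40,zz=.006,lo=.1,hi=.9):
    a=np.array(a,float);b=np.array(b,float);nrm=np.array([-(b-a)[1],(b-a)[0]])/np.linalg.norm(b-a)
    pts=[]
    for t in np.linspace(lo,hi,n):
        q=a+(b-a)*t;s=np.arange(-half,half+.1,.5);xy=(q+s[:,None]*nrm).astype(np.float32)
        v=cv2.remap(g,xy[:,0].reshape(1,-1),xy[:,1].reshape(1,-1),1).ravel()
        i=np.argmax(np.abs(v[2:]-v[:-2]))+1;pts.append(xy[i])
    W=onplane(c,pts,zz)[:,:2].astype(np.float32)
    vx,vy,x0,y0=cv2.fitLine(W,cv2.DIST_HUBER,0,.001,.001).ravel();return np.array([x0,y0]),np.array([vx,vy])
f=lambda x,y:(100+x/2.4,185+y/2.4)
F=edge(f(380,82),f(335,295));N=edge(f(335,295),f(78,237));S=edge(f(125,30),f(380,82),lo=.05,hi=.6)
ang=lambda v:np.degrees(np.arctan2(v[1],v[0]))%180
print("front",F,ang(F[1]),"near",N,ang(N[1]),"far",S,ang(S[1]))
X=lambda A,B:A[0]+A[1]*np.linalg.solve(np.c_[A[1],-B[1]],B[0]-A[0])[0]
c1,c2=X(F,S),X(F,N);print("corners",c1,c2,np.linalg.norm(c1-c2))
# dock axes
v=[a[1] if a[1][1]>0 else -a[1] for a in (N,S)];n=F[1] if F[1][0]>0 else -F[1]
th=np.mean([np.arctan2(v[0][1],v[0][0]),np.arctan2(v[1][1],v[1][0]),np.arctan2(n[1],n[0])+np.pi/2])
ex=np.array([np.cos(th),np.sin(th)]);ey=np.array([-ex[1],ex[0]]);O=(c1+c2)/2+.13*ex
print("dock yaw",np.degrees(th),"O",O)
for q,zz,nm in((( -.0805,-.072),.027,"pivot"),((.07,0),.085,"headtop"),((.07,.075),.085,"hc"),((.07,-.075),.085,"hc2"),((-.035,.044),.03,"railend"),((-.035,-.044),.03,"railend2")):
    w=O+ex*q[0]+ey*q[1];print(nm,w,(proj(c,[[*w,zz]])[0]-[100,185])*2.4)
P=O+ex*-.0805+ey*-.072
k=np.array([.5858,.0208])-P;kd=np.array([k@ex,k@ey]);print("knob r",np.linalg.norm(kd),"q",np.arctan2(-kd[0],kd[1]))
# tray edges: plate top outer edge z=.04 ; slab sides
A=edge(f(597,125),f(606,255),zz=.04);print("plate outer",A,ang(A[1]))
B=edge(f(770,225),f(765,140),zz=.008);print("nose?",B,ang(B[1]))
E
```

```text
front (array([0.51967686, 0.06906087], dtype=float32), array([ 0.9810014 , -0.19400086], dtype=float32)) 168.81364 near (array([0.45100778, 0.21109396], dtype=float32), array([0.19122516, 0.9815462 ], dtype=float32)) 78.9757 far (array([0.63675475, 0.21379653], dtype=float32), array([0.18653853, 0.9824476 ], dtype=float32)) 79.24915
corners [0.6060311  0.05198362] [0.42691088 0.08740608] 0.1825892
dock yaw 79.012825 O [0.5412476  0.19731194]
pivot [0.5965854  0.10456509] [318.76816751  88.04093297]
headtop [0.55458885 0.26602882] [ 96.00479954 124.22944499]
hc [0.48096362 0.280323  ] [ 71.63318863 219.59007072]
hc2 [0.6282141  0.25173464] [120.66997653  30.81032202]
railend [0.49138355 0.17133942] [230.7340941  213.90488492]
railend2 [0.5777705  0.15456757] [256.3209842  108.79708541]
knob r 0.08445658925538085 q 1.6345055434874707
plate outer (array([ 0.52280253, -0.12413721], dtype=float32), array([0.9971328 , 0.07567191], dtype=float32)) 4.33983
nose? (array([ 0.52992547, -0.2668761 ], dtype=float32), array([0.9974947 , 0.07074168], dtype=float32)) 4.0565877
```

```bash
python3 -m jog '[{"slide":[26,39,0],"yaw":6.4},{"slide":[26,39,0],"yaw":6.4},{"slide":[26,39,0],"yaw":6.4},{"slide":[26,39,0],"yaw":6.4},{"slide":[26,39,0],"yaw":6.4},{"slide":[26,39,0],"yaw":6.4},{"slide":[26,39,0],"yaw":6.4},{"slide":[26,39,0],"yaw":6.4},{"slide":[26,39,0],"yaw":6.4},{"slide":[26,39,0],"yaw":6.4},{"slide":[26,39,0],"yaw":6.4},{"slide":[22,39,0],"yaw":6.1}]' 0
python3 -m jog '[{"slide":[0,0,0],"yaw":0},{"slide":[0,0,0],"yaw":0}]'
python3 - <<'E'
from h import *
o=get_obs();p,d,c=grab("wrist");cv2.imwrite("pics/w1.png",p);np.savez("w1.npz",p=p,d=d,**{k:np.array(v) for k,v in c.items()})
q=o["ee_rot"];print(o["tool_pos"],np.degrees(2*np.arctan2(q[1],q[0]))-90,np.degrees(o["qpos"]).round(1))
m=cv2.cvtColor(p,cv2.COLOR_BGR2HSV)[...,2]<60
W=bydepth(c,[(u,v) for u in range(0,640,2) for v in range(0,480,2)],d);D=np.array([d[v,u] for u in range(0,640,2) for v in range(0,480,2)])
s=(D>0)&(W[:,2]>.074)&(W[:,2]<.088)&(np.hypot(W[:,0]-.5225,W[:,1]+.195)<.05)
print(s.sum(),cv2.minAreaRect(W[s][:,:2].astype(np.float32)),W[s].mean(0))
E
```

```text
time_s: 1.3
tool_pos: [0.5229, -0.1966, 0.1778]
ee_rot: [0.678, 0.735, 0.0, 0.0]
wrist_force: [1.3, -0.8, -0.1]
grip_width: 1.002
time_s: 1.5
tool_pos: [0.5222, -0.1977, 0.1776]
ee_rot: [0.68, 0.734, -0.0, -0.0]
wrist_force: [-0.5, -1.0, 0.6]
grip_width: 0.999
[ 0.5221759  -0.19773499  0.17760461] 4.383348416543228 [-23.1   9.  115.9  -0.   55.1 -27.5]
382 ((0.5229111313819885, -0.19559124112129211), (0.018718402832746506, 0.04499876871705055), 4.071712493896484) [ 0.5227473  -0.1946952   0.08226714]
```

View pics/w1.png

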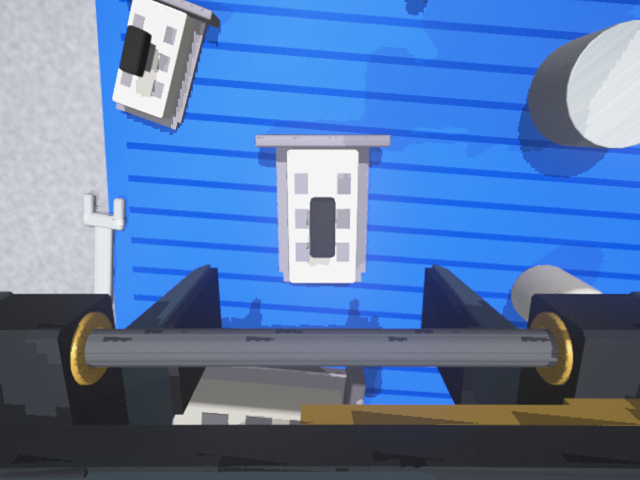

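```bash
python3 -m jog '[{"slide":[0.7,2,-25],"yaw":-0.2},{"slide":[0,0,-30],"yaw":0},{"slide":[0,0,-30],"yaw":0},{"slide":[0,0,-20],"yaw":0},{"slide":[0,0,-18],"yaw":0},{"slide":[0,0,0],"yaw":0},{"slide":[0,0,0],"yaw":0}]' 0
python3 -m jog '[{"slide":[0,0,0],"yaw":0},{"slide":[0,0,0],"yaw":0},{"slide":[0,0,0],"yaw":0},{"slide":[0,0,0],"yaw":0},{"slide":[0,0,0],"yaw":0},{"slide":[0,0,0],"yaw":0},{"slide":[0,0,0],"yaw":0},{"slide":[0,0,0],"yaw":0}]' 1
python3 -m jog '[{"slide":[0,0,10],"yaw":0},{"slide":[0,0,30],"yaw":0},{"slide":[0,0,35],"yaw":0},{"slide":[0,0,25],"yaw":0},{"slide":[0,0,0],"yaw":0},{"slide":[0,0,0],"yaw":0}]'
```

```text
time_s: 2.25
tool_pos: [0.5223, -0.1973, 0.0551]
ee_rot: [0.682, 0.731, -0.0, -0.0]
wrist_force: [0.6, 0.1, 0.2]
grip_width: 0.999
time_s: 3.05
tool_pos: [0.5228, -0.1965, 0.0548]
ee_rot: [0.681, 0.732, -0.0, -0.0]
wrist_force: [0.6, 0.2, 0.6]
grip_width: 0.326
time_s: 3.65
tool_pos: [0.5229, -0.1966, 0.1555]
ee_rot: [0.681, 0.732, 0.0, 0.001]
wrist_force: [0.6, -0.1, -0.5]
grip_width: 0.003
```

The fingers were still closing when I lifted, so the grasp is empty. I'll reopen, re-measure the handle and regrasp, this time waiting longer.

```bash
python3 -m jog '[{"slide":[0,0,20],"yaw":0},{"slide":[0,0,0],"yaw":0},{"slide":[0,0,0],"yaw":0},{"slide":[0,0,0],"yaw":0},{"slide":[0,0,0],"yaw":0},{"slide":[0,0,0],"yaw":0},{"slide":[0,0,0],"yaw":0},{"slide":[0,0,0],"yaw":0},{"slide":[0,0,0],"yaw":0},{"slide":[0,0,0],"yaw":0}]' 0
cat > meas.py <<'E'
from h import *
o=get_obs();p,d,c=grab("wrist")
q=o["ee_rot"];print(o["tool_pos"],np.degrees(2*np.arctan2(q[1],q[0]))-90)
uv=[(u,v) for u in range(0,640,2) for v in range(0,480,2)]
W=bydepth(c,uv,d);D=np.array([d[v,u] for u,v in uv]);V=np.array([p[v,u].max() for u,v in uv])
s=(D>0)&(V<80)&(W[:,2]>.074)&(W[:,2]<.09)&(np.hypot(W[:,0]-.5225,W[:,1]+.195)<.05)
print(s.sum(),cv2.minAreaRect(W[s][:,:2].astype(np.float32)),W[s].mean(0))
E
python3 meas.py
```

```text
time_s: 4.65
tool_pos: [0.5228, -0.1965, 0.1748]
ee_rot: [0.681, 0.732, 0.0, 0.0]
wrist_force: [0.3, -0.2, 0.5]
grip_width: 0.85
[ 0.52278747 -0.1965001   0.17484571] 4.105122004404521
0 ((0.0, 0.0), (0.0, 0.0), 0.0) [nan nan nan]meas.py:7: RuntimeWarning: Mean of empty slice.
  print(s.sum(),cv2.minAreaRect(W[s][:,:2].astype(np.float32)),W[s].mean(0))
  ret = um.true_divide(
```

```bash
sed -i 's/&(V<80)//' meas.py; echo 'print(W[(D>0)&(np.hypot(W[:,0]-.5225,W[:,1]+.195)<.05)][:,2].max()); cv2.imwrite("pics/w2.png",p)'>>meas.py; python3 meas.py
```

```text
[ 0.52277247 -0.1964925   0.17484506] 4.108628307305395
387 ((0.5226983428001404, -0.19535456597805023), (0.019675148651003838, 0.04442780464887619), 3.597095251083374) [ 0.52223322 -0.19433299  0.08219318]
0.33580302395973505
```

View pics/w2.png

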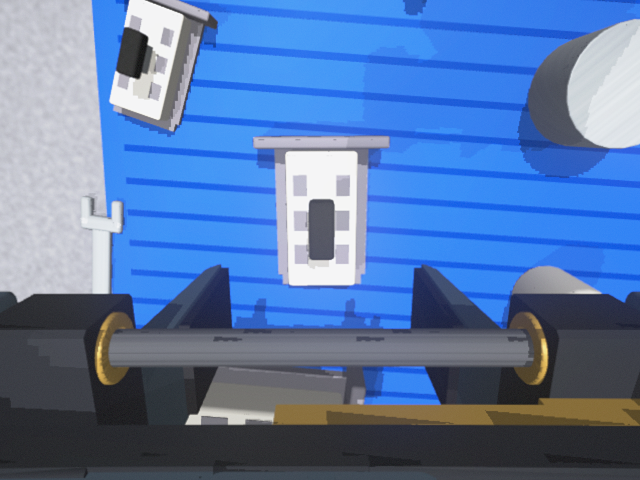

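The view shows the tray unmoved, with its handle at (321,230) and still upright. I'll regrasp.

```bash
python3 -m jog '[{"slide":[0,1,-25],"yaw":-0.3},{"slide":[0,0,-30],"yaw":0},{"slide":[0,0,-30],"yaw":0},{"slide":[0,0,-20],"yaw":0},{"slide":[0,0,-15],"yaw":0},{"slide":[0,0,0],"yaw":0},{"slide":[0,0,0],"yaw":0}]' 0
python3 -m jog '[{"slide":[0,0,0],"yaw":0},{"slide":[0,0,0],"yaw":0},{"slide":[0,0,0],"yaw":0},{"slide":[0,0,0],"yaw":0},{"slide":[0,0,0],"yaw":0},{"slide":[0,0,0],"yaw":0},{"slide":[0,0,0],"yaw":0},{"slide":[0,0,0],"yaw":0},{"slide":[0,0,0],"yaw":0},{"slide":[0,0,0],"yaw":0},{"slide":[0,0,0],"yaw":0},{"slide":[0,0,0],"yaw":0}]' 1
python3 -m jog '[{"slide":[0,0,0],"yaw":0},{"slide":[0,0,5],"yaw":0},{"slide":[0,0,5],"yaw":0},{"slide":[0,0,0],"yaw":0}]'
```

```text
time_s: 5.45
tool_pos: [0.5231, -0.1956, 0.0553]
ee_rot: [0.683, 0.73, 0.0, 0.0]
wrist_force: [-0.2, 0.4, 0.1]
grip_width: 0.998
time_s: 6.65
tool_pos: [0.5228, -0.1955, 0.0548]
ee_rot: [0.683, 0.73, 0.0, -0.0]
wrist_force: [0.3, -0.3, 0.6]
grip_width: 0.007
time_s: 7.05
tool_pos: [0.5233, -0.1957, 0.0658]
ee_rot: [0.683, 0.73, 0.0, 0.001]
wrist_force: [0.2, 0.5, 0.0]
grip_width: 0.004
```

```bash
python3 - <<'E'
from h import *
p,d,c=grab("wrist");q,_,_=grab("scene")
cv2.imwrite("pics/w3.png",np.hstack([cv2.resize(p,(400,300)),cv2.resize(q[140:320,130:370],(400,300))]))
print(proj(c,[get_obs()["tool_pos"]]))
E
```

```text
[[320.08926265 272.45351396]]
```

View pics/w3.png

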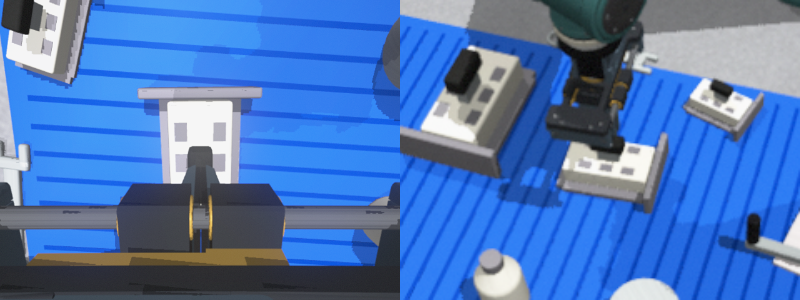

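```bash
python3 - <<'E'
from h import *
p,d,c=grab("wrist");print(get_obs()["tool_pos"],get_obs()["grip_width"])
for uv in [(280,147),(320,147),(360,147),(290,200),(350,200),(320,190),(320,240),(310,250),(330,250),(320,262),(320,275),(305,290),(335,290),(320,300)]:print(uv,bydepth(c,[uv],d)[0].round(4),p[uv[1],uv[0]])
print(proj(c,[[.523,-.1725,.082],[.523,-.1725,.092],[.513,-.1725,.082],[.533,-.1725,.082],[.523,-.218,.082]]))
E
```

```text
[ 0.52280482 -0.19548681  0.06494562] 0.004971577142184904
(280, 147) [ 0.4962 -0.1318  0.0412] [192 176 178]
(320, 147) [ 0.5182 -0.1304  0.0406] [192 178 180]
(360, 147) [ 0.5404 -0.129   0.04  ] [194 178 181]
(290, 200) [ 0.503  -0.161   0.0414] [190 178 179]
(350, 200) [ 0.5374 -0.159   0.0396] [188 177 181]
(320, 190) [ 0.5198 -0.1542  0.041 ] [246 246 246]
(320, 240) [ 0.5211 -0.1731  0.0803] [87 84 84]
(310, 250) [ 0.5166 -0.1775  0.0834] [90 85 85]
(330, 250) [ 0.5262 -0.1771  0.0827] [91 89 86]
(320, 262) [ 0.5218 -0.1835  0.083 ] [87 84 84]
(320, 275) [ 0.5222 -0.1902  0.0828] [75 70 70]
(305, 290) [ 0.516  -0.1786  0.1321] [102  89  80]
(335, 290) [ 0.527  -0.1771  0.1339] [102  91  82]
(320, 300) [ 0.5231 -0.2037  0.0824] [66 61 60]
[[323.96372414 240.07802813]
 [324.11722317 245.72007202]
 [303.35001085 238.76902698]
 [344.54234784 241.384688  ]
 [317.98155504 325.43544015]]
```

```bash
python3 - <<'E'
from h import *
z=np.load("w1.npz");d=z["d"]
for uv in [(213,270),(210,280),(205,300),(190,320),(430,272),(435,280),(445,300),(213,320),(432,320)]:print(uv,bydepth(z,[uv],d)[0].round(4))
T=np.array([.5222,-.1977,.1776]);print(proj(z,[T,T+[.045,0,0],T-[.045,0,0],T+[.045,0,.019],T+[.045,0,.06]]))
p,d,c=grab("scene");np.savez("s2.npz",p=p,d=d,**{k:np.array(v) for k,v in c.items()})
T=get_obs()["tool_pos"];print(T,proj(c,[T,T+[0,0,.02],T+[0,0,.07],[.5228,-.1955,.082]]))
uv=proj(c,[T])[0]
x,y=uv.astype(int);cv2.imwrite("pics/s2.png",cv2.resize(p[y-70:y+40,x-60:x+60],None,fx=5,fy=5,interpolation=cv2.INTER_CUBIC));print("crop origin",x-60,y-70)
E
```

```text
(213, 270) [ 0.4745 -0.1853  0.2181]
(210, 280) [ 0.4756 -0.1864  0.2272]
(205, 300) [ 0.4759 -0.1916  0.2358]
(190, 320) [ 0.4762 -0.1904  0.2557]
(430, 272) [ 0.5675 -0.1783  0.2207]
(435, 280) [ 0.5672 -0.1785  0.2298]
(445, 300) [ 0.567  -0.1805  0.2454]
(213, 320) [ 0.4769 -0.2045  0.227 ]
(432, 320) [ 0.5676 -0.1948  0.2326]
[[320.84035639 273.14292262]
 [403.78938636 279.12780805]
 [237.25704259 267.1416337 ]
 [411.2661287  292.6166592 ]
 [433.17027147 332.11362377]]
[ 0.52270215 -0.1954753   0.06480766] [[253.14328028 227.84513207]
 [252.2630265  222.54746337]
 [249.95961177 208.67423466]
 [252.36301203 223.33119146]]
crop origin 193 157
```

View pics/s2.png

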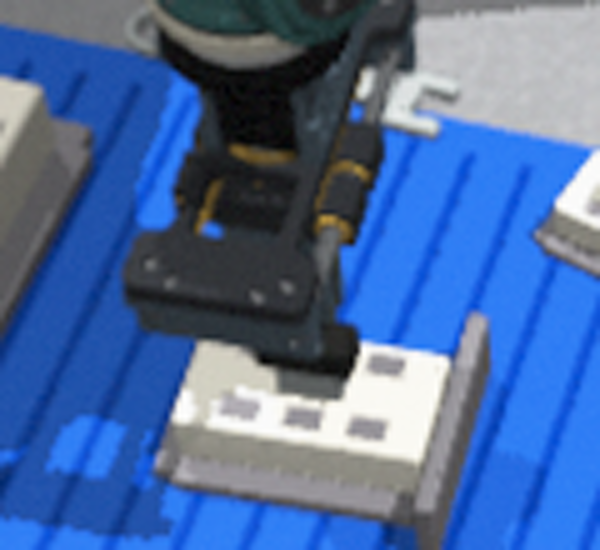

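Crop s2: the closed fingers end just above the black handle (320,355 in the crop), so the real tips sit higher than the reported TCP. I'll quantify that from the wrist depth.

```bash
python3 - <<'E'
from h import *
z=np.load("w1.npz");d=z["d"]
uv=[(u,v) for v in range(255,330) for u in range(180,470)]
W=bydepth(z,uv,d);T=np.array([.5222,-.1977,.1776])
for lo,hi in((.465,.485),(.558,.578)):
    s=(W[:,0]>lo)&(W[:,0]<hi)&(W[:,2]>.13)&(W[:,2]<.3)
    w=W[s];print(s.sum(),np.percentile(w[:,2],[0,1,5,20,50]).round(4),w[w[:,2]<np.percentile(w[:,2],3)].mean(0).round(4), np.percentile(w[:,1],[1,99]).round(4))
z=np.load("s2.npz");d=z["d"]
uv=[(193+x//5,157+y//5) for x,y in [(310,290),(310,310),(300,335),(315,345),(330,340),(325,360),(310,372),(330,372),(340,350)]]
for a in uv:print(a,bydepth(z,[a],d)[0].round(4),z["p"][a[1],a[0]])
E
```

```text
2322 [0.2133 0.2147 0.2167 0.2237 0.2362] [ 0.4753 -0.1954  0.215 ] [-0.2099 -0.1836]
2697 [0.2132 0.2147 0.2172 0.2247 0.2383] [ 0.568  -0.1881  0.215 ] [-0.2027 -0.1758]
(255, 215) [ 0.5934 -0.1512  0.2169] [42 39 39]
(255, 219) [ 0.5969 -0.1508  0.2085] [62 56 46]
(253, 224) [ 0.599  -0.1558  0.193 ] [58 55 50]
(256, 226) [ 0.5986 -0.1502  0.1877] [89 81 71]
(259, 225) [ 0.5229 -0.1799  0.0814] [41 42 45]
(258, 229) [ 0.5284 -0.1812  0.0731] [21 21 20]
(255, 231) [ 0.5299 -0.1885  0.0649] [35 38 36]
(259, 231) [ 0.5296 -0.1788  0.068 ] [16 19 18]
(261, 227) [ 0.5268 -0.1739  0.0813] [44 43 43]
```

```bash
python3 -m jog '[{"slide":[0,0,10],"yaw":0},{"slide":[0,0,0],"yaw":0},{"slide":[0,0,0],"yaw":0},{"slide":[0,0,0],"yaw":0},{"slide":[0,0,0],"yaw":0},{"slide":[0,0,0],"yaw":0},{"slide":[0,0,0],"yaw":0},{"slide":[0,0,0],"yaw":0}]' 0
python3 -m jog '[{"slide":[0,0,-10],"yaw":0},{"slide":[0,0,-10],"yaw":0},{"slide":[0,0,-8],"yaw":0},{"slide":[0,0,0],"yaw":0}]'
python3 -m jog '[{"slide":[0,0,-8],"yaw":0},{"slide":[0,0,-8],"yaw":0},{"slide":[0,0,0],"yaw":0}]'
python3 - <<'E'
from h import *
T=get_obs()["tool_pos"];p,d,c=grab("wrist")
uv=[(u,v) for v in range(240,330) for u in range(180,470)];W=bydepth(c,uv,d)
for lo,hi in((.465,.485),(.558,.578)):
    s=(W[:,0]>lo)&(W[:,0]<hi)&(W[:,2]>T[2]+.01)&(W[:,2]<.13);w=W[s];print(T,s.sum(),np.percentile(w[:,2],[0,1,5,20]).round(4))
E
```

```text
time_s: 8.05
tool_pos: [0.5227, -0.1955, 0.0748]
ee_rot: [0.683, 0.73, -0.0, -0.0]
wrist_force: [-0.2, 0.2, -0.6]
grip_width: 0.677
time_s: 8.45
tool_pos: [0.5218, -0.195, 0.0452]
ee_rot: [0.683, 0.73, -0.0, -0.001]
wrist_force: [0.0, -0.1, 0.5]
grip_width: 0.991
time_s: 8.75
tool_pos: [0.5221, -0.1952, 0.0297]
ee_rot: [0.683, 0.73, -0.0, -0.001]
wrist_force: [-0.5, -0.6, 0.7]
grip_width: 1.0
[ 0.52209803 -0.19522756  0.0296912 ] 2327 [0.0654 0.0669 0.069  0.0757]
[ 0.52209803 -0.19522756  0.0296912 ] 2693 [0.0657 0.0667 0.0691 0.0768]
```

```bash
python3 -m jog '[{"slide":[0.5,-0.3,-6],"yaw":0},{"slide":[0,0,-5],"yaw":0},{"slide":[0,0,0],"yaw":0}]'
python3 -m jog '[{"slide":[0,0,0],"yaw":0},{"slide":[0,0,0],"yaw":0},{"slide":[0,0,0],"yaw":0},{"slide":[0,0,0],"yaw":0},{"slide":[0,0,0],"yaw":0},{"slide":[0,0,0],"yaw":0},{"slide":[0,0,0],"yaw":0},{"slide":[0,0,0],"yaw":0},{"slide":[0,0,0],"yaw":0},{"slide":[0,0,0],"yaw":0},{"slide":[0,0,0],"yaw":0},{"slide":[0,0,0],"yaw":0}]' 1
python3 -m jog '[{"slide":[0,0,5],"yaw":0},{"slide":[0,0,5],"yaw":0},{"slide":[0,0,0],"yaw":0},{"slide":[0,0,0],"yaw":0}]'
```

```text
time_s: 9.1
tool_pos: [0.5229, -0.1956, 0.0191]
ee_rot: [0.683, 0.73, -0.0, -0.0]
wrist_force: [-0.1, 0.3, 0.5]
grip_width: 1.003
time_s: 10.3
tool_pos: [0.5231, -0.1957, 0.0198]
ee_rot: [0.683, 0.73, -0.0, -0.0]
wrist_force: [-1.2, 0.1, 0.2]
grip_width: 0.219
time_s: 10.7
tool_pos: [0.5233, -0.1957, 0.0299]
ee_rot: [0.683, 0.73, 0.0, 0.0]
wrist_force: [-0.1, 0.0, -7.7]
grip_width: 0.218
```

```bash
python3 -m jog '[{"slide":[0,0,15],"yaw":0},{"slide":[0,0,30],"yaw":0},{"slide":[0,0,35],"yaw":0},{"slide":[0,10,30],"yaw":0},{"slide":[0,30,10],"yaw":0},{"slide":[0,40,0],"yaw":0},{"slide":[0,40,0],"yaw":0},{"slide":[0,30,0],"yaw":0},{"slide":[0,10,0],"yaw":0},{"slide":[0,0,0],"yaw":0},{"slide":[0,0,0],"yaw":0},{"slide":[0,0,0],"yaw":0}]'
python3 - <<'E'
from h import *
o=get_obs();p,d,c=grab("wrist");cv2.imwrite("pics/w4.png",p);np.savez("w4.npz",p=p,d=d,**{k:np.array(v) for k,v in c.items()})
print(o["tool_pos"],np.degrees(o["qpos"]).round(1),-np.array(c["R"]).T@np.array(c["t"]))
E
```

```text
time_s: 11.9
tool_pos: [0.5233, -0.0366, 0.1501]
ee_rot: [0.684, 0.73, -0.0, 0.0]
wrist_force: [-0.4, -0.4, -8.2]
grip_width: 0.218
[ 0.52334611 -0.03661647  0.1500718 ] [ -6.5   8.1 120.4  -0.   51.5 -10.3] [0.51870798 0.03757852 0.35765228]
```

View pics/w4.png

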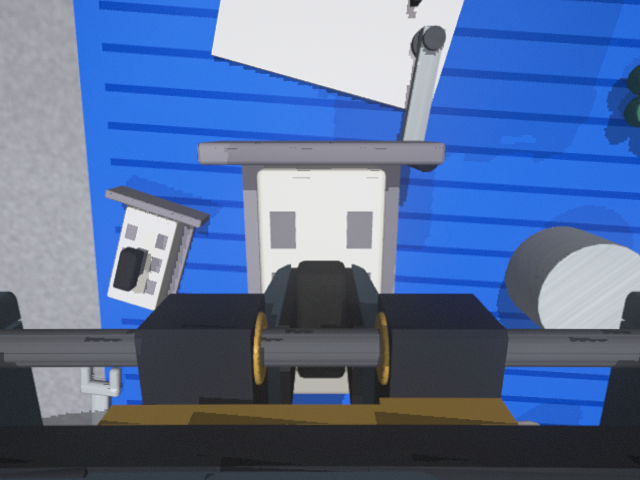

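The tray is held level, with its plate at row 152. The dock front edge and the pivot (430,40) are in view and the rails are just out of frame, so I'll advance for a close look at the rails.

```bash
python3 -m jog '[{"slide":[0,20,0],"yaw":0},{"slide":[0,40,0],"yaw":0},{"slide":[0,40,0],"yaw":0},{"slide":[0,20,0],"yaw":0},{"slide":[0,0,0],"yaw":0},{"slide":[0,0,0],"yaw":0},{"slide":[0,0,0],"yaw":0}]'
python3 - <<'E'
from h import *
o=get_obs();p,d,c=grab("wrist");cv2.imwrite("pics/w5.png",p);np.savez("w5.npz",p=p,d=d,**{k:np.array(v) for k,v in c.items()})
print(o["tool_pos"],-np.array(c["R"]).T@np.array(c["t"]))
O=np.array([.5412,.1973]);th=np.radians(79.0);ex=np.array([np.cos(th),np.sin(th)]);ey=np.array([-ex[1],ex[0]])
for q,zz in(((-.035,.036),.023),((-.035,-.036),.023),((.07,.036),.023),((.07,-.036),.023),((-.13,.09),.006),((-.0805,-.072),.027),((.07,.075),.085),((.07,-.075),.085)):
    w=O+ex*q[0]+ey*q[1];print(q,proj(c,[[*w,zz]])[0].round(1))
E
```

```text
time_s: 12.65
tool_pos: [0.5233, 0.0833, 0.1498]
ee_rot: [0.684, 0.73, -0.0, -0.0]
wrist_force: [1.2, -0.1, -7.8]
grip_width: 0.214
[0.52330981 0.08328589 0.14977084] [0.51877587 0.15748035 0.35736803]
(-0.035, 0.036) [297.3 112.1]
(-0.035, -0.036) [385.4 136.3]
(0.07, 0.036) [332.4 -37.9]
(0.07, -0.036) [428.3  -9. ]
(-0.13, 0.09) [212.3 206.9]
(-0.0805, -0.072) [411.9 203.4]
(0.07, 0.075) [ 268.  -102.6]
(0.07, -0.075) [518.9 -25.1]
```

View pics/w5.png

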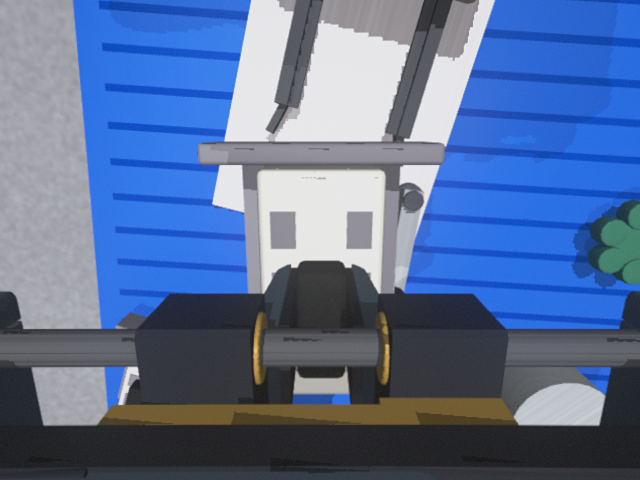

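Rails in w5: the left lip's inner edge runs (300,105)→(323,0) and the right one (388,132)→(427,0). I'll fit the midline from these.

```bash
python3 - <<'E'
from h import *
z=np.load("w5.npz");p,d=z["p"],z["d"];g=cv2.cvtColor(p,cv2.COLOR_BGR2GRAY)
L=[];Rr=[]
for v in range(5,95,3):
    a=g[v,270:350]<120;b=g[v,370:450]<120
    L.append((270+np.nonzero(a)[0].max()+.5,v));Rr.append((370+np.nonzero(b)[0].min()-.5,v))
def fit(uv):
    W=onplane(z,uv,.023)[:,:2].astype(np.float32);f=cv2.fitLine(W,cv2.DIST_HUBER,0,.001,.001).ravel();return f[2:],f[:2]*np.sign(f[1])
print(L[::8],Rr[::8])
l,r=fit(L),fit(Rr)
for f in(l,r):print(f,np.degrees(np.arctan2(f[1][1],f[1][0])))
e=(l[1]+r[1]);e/=np.linalg.norm(e);n=np.array([-e[1],e[0]]);print("gap",n@(l[0]-r[0]),"yaw",np.degrees(np.arctan2(e[1],e[0])))
O=np.array([.5412,.1973]);m=(l[0]+r[0])/2;print("old O lateral vs mid",n@(O-m))
# rail dark depth
for uv in[(310,50),(300,60),(410,60),(400,120),(295,95)]:print(uv,bydepth(z,[uv],d)[0].round(4),g[uv[1],uv[0]])
c=z
# pivot & plate of the tray
uv=[(u,v) for u in range(200,445,3) for v in range(140,168)];W=bydepth(z,uv,d);s=abs(W[:,2]-.17)<.006;print("tray plate top",W[s].mean(0),cv2.minAreaRect(W[s][:,:2].astype(np.float32)))
T=np.array([.5233,.0833])
E
```

```text
[(np.float64(321.5), 5), (np.float64(316.5), 29), (np.float64(310.5), 53), (np.float64(304.5), 77)] [(np.float64(421.5), 5), (np.float64(414.5), 29), (np.float64(407.5), 53), (np.float64(400.5), 77)]
(array([0.50706595, 0.21267833], dtype=float32), array([0.18849517, 0.98207414], dtype=float32)) 79.13502
(array([0.58063745, 0.22021674], dtype=float32), array([0.1814758, 0.9833954], dtype=float32)) 79.544266
gap 0.070907235 yaw 79.339645
old O lateral vs mid -0.0009360710388421815
(310, 50) [0.5065 0.2148 0.0228] 84
(300, 60) [0.4994 0.2074 0.0227] 90
(410, 60) [0.5823 0.2126 0.0233] 93
(400, 120) [0.5795 0.169  0.0255] 68
(295, 95) [0.4969 0.1822 0.0238] 99
tray plate top [0.51940819 0.14755825 0.16971402] ((0.5196390748023987, 0.14745071530342102), (0.11041577160358429, 0.009764689020812511), 3.694685697555542)
```

```bash
python3 -m jog '[{"slide":[0,0,0],"yaw":5},{"slide":[0,0,0],"yaw":8},{"slide":[0,0,0],"yaw":8},{"slide":[0,0,0],"yaw":8},{"slide":[0,0,0],"yaw":8},{"slide":[0,0,0],"yaw":8},{"slide":[0,0,0],"yaw":8},{"slide":[0,0,0],"yaw":8},{"slide":[0,0,0],"yaw":8},{"slide":[0,0,0],"yaw":8},{"slide":[0,0,0],"yaw":8},{"slide":[0,0,0],"yaw":8}]'
python3 -m jog '[{"slide":[-4.5,0,0],"yaw":8},{"slide":[0,0,0],"yaw":8},{"slide":[0,0,0],"yaw":8},{"slide":[0,0,0],"yaw":8},{"slide":[0,0,0],"yaw":8},{"slide":[0,0,0],"yaw":8},{"slide":[0,0,0],"yaw":8},{"slide":[0,0,0],"yaw":8},{"slide":[0,0,0],"yaw":8.5},{"slide":[0,0,0],"yaw":0},{"slide":[0,0,0],"yaw":0},{"slide":[0,0,0],"yaw":0}]'
cat > plate.py <<'E'
from h import *
o=get_obs();p,d,c=grab("wrist");q=o["ee_rot"];T=o["tool_pos"]
print(T,"jaw",(np.degrees(2*np.arctan2(q[1],q[0]))-90)%180,np.degrees(o["qpos"]).round(1))
uv=[(u,v) for u in range(150,500,2) for v in range(110,200,2)];W=bydepth(c,uv,d);s=abs(W[:,2]-(T[2]+.0205))<.006;s&=np.hypot(*(W[:,:2]-T[:2]).T)<.12
uvs=np.array(uv)[s];s2=uvs[:,1]<168;print("plate top",W[s][s2].mean(0),cv2.minAreaRect(W[s][s2][:,:2].astype(np.float32)))
cv2.imwrite("pics/p.png",p)
E
python3 plate.py
```

```text
time_s: 13.9
tool_pos: [0.5234, 0.0833, 0.1498]
ee_rot: [-0.062, 0.998, -0.0, -0.0]
wrist_force: [-0.4, 0.1, -8.1]
grip_width: 0.217
time_s: 15.1
tool_pos: [0.5188, 0.0839, 0.1498]
ee_rot: [-0.637, 0.771, -0.0, -0.0]
wrist_force: [0.2, -0.0, -6.9]
grip_width: 0.217
[0.51877273 0.08390581 0.14982751] jaw 169.07716866391831 [   6.6    8.2  120.4   -0.    51.5 -162.4]
plate top [0.50666449 0.02057507 0.16968633] ((0.5065292716026306, 0.020724747329950333), (0.009823620319366455, 0.11180426180362701), 78.99411010742188)
```

```bash
python3 -m jog '[{"slide":[0,0,-20],"yaw":0.2},{"slide":[0,0,-30],"yaw":0},{"slide":[0,0,-30],"yaw":0},{"slide":[0,0,-20],"yaw":0},{"slide":[0,0,-12],"yaw":0},{"slide":[0,0,-6],"yaw":0},{"slide":[0,0,-3],"yaw":0},{"slide":[0,0,0],"yaw":0},{"slide":[0,0,0],"yaw":0}]'
python3 -m jog '[{"slide":[0,0,-1],"yaw":0},{"slide":[0,0,-1],"yaw":0},{"slide":[0,0,0],"yaw":0},{"slide":[0,0,0],"yaw":0}]'
```

```text
time_s: 16.05
tool_pos: [0.5194, 0.0843, 0.0296]
ee_rot: [-0.639, 0.769, -0.0, 0.001]
wrist_force: [0.2, 1.1, -7.1]
grip_width: 0.215
time_s: 16.45
tool_pos: [0.5188, 0.0842, 0.0269]
ee_rot: [-0.639, 0.769, -0.0, 0.0]
wrist_force: [-0.7, -0.3, -7.5]
grip_width: 0.219
```

```bash
python3 -m jog '[{"slide":[0,0,-0.7],"yaw":0},{"slide":[0,0,-0.5],"yaw":0},{"slide":[0,0,0],"yaw":0},{"slide":[0,0,0],"yaw":0}]'; python3 - <<'E'
from h import *
import numpy as np
print(get_obs()["wrist_force"],get_obs()["wrist_torque"],get_obs()["tool_pos"])
E
python3 plate.py
```

```text
time_s: 16.85
tool_pos: [0.5189, 0.0843, 0.0259]
ee_rot: [-0.639, 0.769, -0.0, 0.0]
wrist_force: [-3.1, 0.2, 5.4]
grip_width: 0.218
[-3.13024655  0.20465525  5.42879293] [0.22612788 0.68792254 0.02232148] [0.51889959 0.08426797 0.02592983]
[0.51889959 0.08426797 0.02592983] jaw 169.50435610813145 [   6.7   20.2  122.3    0.    37.5 -162.8]
plate top [0.50723848 0.02084665 0.045994  ] ((0.5072770118713379, 0.020966514945030212), (0.009864579886198044, 0.11163843423128128), 79.4622573852539)
```

```bash
python3 -m jog '[{"slide":[0,0,0.5],"yaw":0},{"slide":[0.9,4.9,0],"yaw":0},{"slide":[1.9,9.8,0],"yaw":0},{"slide":[1.9,9.8,0],"yaw":0},{"slide":[0.9,4.9,0],"yaw":0},{"slide":[0,0,0],"yaw":0}]'
python3 -m jog '[{"slide":[0.9,4.9,0],"yaw":0},{"slide":[1.9,9.8,0],"yaw":0},{"slide":[0.9,4.9,0],"yaw":0},{"slide":[0,0,0],"yaw":0}]'
```

```text
time_s: 17.5
tool_pos: [0.5247, 0.1148, 0.0262]
ee_rot: [-0.64, 0.769, 0.0, 0.0]
wrist_force: [1.0, -0.3, -5.4]
grip_width: 0.22
time_s: 17.9
tool_pos: [0.5284, 0.1342, 0.0263]
ee_rot: [-0.64, 0.769, 0.0, 0.0]
wrist_force: [-0.9, 4.7, 1.2]
grip_width: 0.22
```

```bash
python3 -m jog '[{"slide":[0.9,4.9,0],"yaw":0},{"slide":[1.9,9.8,0],"yaw":0},{"slide":[1.9,9.8,0],"yaw":0},{"slide":[0.9,4.9,0],"yaw":0},{"slide":[0,0,0],"yaw":0}]'
python3 -m jog '[{"slide":[0.9,4.9,0],"yaw":0},{"slide":[1.9,9.8,0],"yaw":0},{"slide":[0.9,4.9,0],"yaw":0},{"slide":[0.6,2.9,0],"yaw":0},{"slide":[0,0,0],"yaw":0},{"slide":[0,0,0],"yaw":0}]'
```

```text
time_s: 18.4
tool_pos: [0.5341, 0.1638, 0.0263]
ee_rot: [-0.64, 0.769, 0.0, 0.0]
wrist_force: [-0.8, 3.7, 0.3]
grip_width: 0.217
time_s: 19.0
tool_pos: [0.5382, 0.1855, 0.0263]
ee_rot: [-0.639, 0.769, 0.0, 0.0]
wrist_force: [0.1, 2.2, -2.7]
grip_width: 0.214
```

```bash
python3 -m jog '[{"slide":[0.9,4.9,0],"yaw":0},{"slide":[0.6,2.9,0],"yaw":0},{"slide":[0.2,1,0],"yaw":0},{"slide":[0,0,0],"yaw":0},{"slide":[0,0,0],"yaw":0}]'
python3 -m jog '[{"slide":[0.2,1,0],"yaw":0},{"slide":[0.2,1,0],"yaw":0},{"slide":[0,0,0],"yaw":0},{"slide":[0,0,0],"yaw":0}]'
python3 -m jog '[{"slide":[0.2,1,0],"yaw":0},{"slide":[0,0,0],"yaw":0},{"slide":[0,0,0],"yaw":0}]'
```

```text
time_s: 19.5
tool_pos: [0.5397, 0.194, 0.0262]
ee_rot: [-0.639, 0.769, 0.0, 0.0]
wrist_force: [-1.6, 1.0, -3.2]
grip_width: 0.218
time_s: 19.9
tool_pos: [0.5401, 0.1959, 0.0261]
ee_rot: [-0.639, 0.769, 0.0, 0.0]
wrist_force: [-1.2, -2.1, -4.7]
grip_width: 0.22
time_s: 20.2
tool_pos: [0.5402, 0.197, 0.0261]
ee_rot: [-0.639, 0.769, 0.0, 0.0]
wrist_force: [-0.6, -1.7, -3.6]
grip_width: 0.22
```

```bash
python3 -m jog '[{"slide":[0.2,1,0],"yaw":0},{"slide":[0,0,0],"yaw":0},{"slide":[0,0,0],"yaw":0}]'
python3 -m jog '[{"slide":[0.2,1,0],"yaw":0},{"slide":[0,0,0],"yaw":0},{"slide":[0,0,0],"yaw":0}]'
python3 -m jog '[{"slide":[0.2,1,0],"yaw":0},{"slide":[0,0,0],"yaw":0},{"slide":[0,0,0],"yaw":0}]'
```

```text
time_s: 20.5
tool_pos: [0.5405, 0.198, 0.0261]
ee_rot: [-0.639, 0.769, 0.0, 0.0]
wrist_force: [-0.4, -0.7, -3.5]
grip_width: 0.219
time_s: 20.8
tool_pos: [0.5407, 0.199, 0.0262]
ee_rot: [-0.639, 0.769, 0.0, 0.0]
wrist_force: [-0.4, -0.2, -4.4]
grip_width: 0.216
time_s: 21.1
tool_pos: [0.5406, 0.1995, 0.0261]
ee_rot: [-0.639, 0.769, -0.0, -0.0]
wrist_force: [-1.0, -5.3, -2.9]
grip_width: 0.216
```

```bash
python3 -m jog '[{"slide":[0.2,1,0],"yaw":0},{"slide":[0,0,0],"yaw":0},{"slide":[0,0,0],"yaw":0}]'; python3 plate.py
```

```text
time_s: 21.4
tool_pos: [0.5405, 0.1998, 0.026]
ee_rot: [-0.639, 0.769, -0.0, -0.001]
wrist_force: [-2.0, -14.0, 0.6]
grip_width: 0.217
[0.54051179 0.19981206 0.02602486] jaw 169.4952255869963 [ 1.800e+01  2.380e+01  1.165e+02 -1.000e-01  3.980e+01 -1.514e+02]
plate top [0.52777998 0.1363315  0.04665918] ((0.5290112495422363, 0.1365049034357071), (0.009894195012748241, 0.11091139167547226), 79.38089752197266)
```

The tray is home: a 14 N push and no further advance. I'll release, rise and go to the knob.

```bash
python3 -m jog '[{"slide":[-0.1,-0.7,0],"yaw":0},{"slide":[0,0,0],"yaw":0},{"slide":[0,0,0],"yaw":0},{"slide":[0,0,0],"yaw":0},{"slide":[0,0,0],"yaw":0},{"slide":[0,0,0],"yaw":0},{"slide":[0,0,0],"yaw":0},{"slide":[0,0,10],"yaw":0},{"slide":[0,0,30],"yaw":0},{"slide":[0,0,40],"yaw":0},{"slide":[0,0,20],"yaw":0}]' 0
python3 -m jog '[{"slide":[2,-8,0],"yaw":-7},{"slide":[4,-17,0],"yaw":-8},{"slide":[4,-17,0],"yaw":-8},{"slide":[4,-17,0],"yaw":-8},{"slide":[4,-17,0],"yaw":-8},{"slide":[4,-17,0],"yaw":-8},{"slide":[4,-17,0],"yaw":-8},{"slide":[4,-17,0],"yaw":-8},{"slide":[5,-17,0],"yaw":-8},{"slide":[5,-17,0],"yaw":-8},{"slide":[5,-16,0],"yaw":-8},{"slide":[0,0,0],"yaw":0}]'
python3 -m jog '[{"slide":[0,0,0],"yaw":0},{"slide":[0,0,0],"yaw":0}]'
python3 - <<'E'
from h import *
o=get_obs();p,d,c=grab("wrist");q=o["ee_rot"];print(o["tool_pos"],"jaw",(np.degrees(2*np.arctan2(q[1],q[0]))-90)%180,np.degrees(o["qpos"]).round(1))
cv2.imwrite("pics/k1.png",p);np.savez("k1.npz",p=p,d=d,**{k:np.array(v) for k,v in c.items()})
uv=[(u,v) for u in range(0,640) for v in range(0,480)];W=bydepth(c,uv,d)
s=(W[:,2]>.073)&(W[:,2]<.086)&(np.hypot(W[:,0]-.586,W[:,1]-.021)<.03)
print(s.sum(),cv2.minAreaRect(W[s][:,:2].astype(np.float32)),cv2.minEnclosingCircle(W[s][:,:2].astype(np.float32)),np.array(uv)[s].mean(0),W[s].mean(0))
s=(W[:,2]>.036)&(W[:,2]<.055)&(W[:,1]>.09)&(W[:,1]<.16);print(s.sum(),W[s].mean(0) if s.any() else '')
E
```

```text
time_s: 22.55
tool_pos: [0.5422, 0.2006, 0.1298]
ee_rot: [-0.639, 0.769, -0.001, 0.002]
wrist_force: [0.2, -0.9, -0.2]
grip_width: 1.001
time_s: 23.75
tool_pos: [0.5866, 0.0219, 0.1269]
ee_rot: [0.068, 0.998, -0.0, 0.0]
wrist_force: [-0.1, 0.1, -0.4]
grip_width: 1.001
time_s: 23.95
tool_pos: [0.5858, 0.0238, 0.1264]
ee_rot: [0.064, 0.998, 0.0, 0.0]
wrist_force: [0.2, -0.5, 0.7]
grip_width: 0.997
[0.58575243 0.0237647  0.12635546] jaw 82.67819273070168 [  0.   15.5 114.2   0.   50.3 -82.6]
594 ((0.5897811055183411, 0.023837219923734665), (0.0172705240547657, 0.016977796331048012), 87.93212127685547) ((0.5899856686592102, 0.023634817451238632), 0.008985400199890137) [321.67845118 253.73400673] [0.58899651 0.02373126 0.08001145]
5726 [0.52913516 0.14226887 0.04550958]
```

```bash
python3 -m jog '[{"slide":[4,0,-15],"yaw":2.8},{"slide":[0,0,-25],"yaw":0},{"slide":[0,0,-25],"yaw":0},{"slide":[0,0,-20],"yaw":0},{"slide":[0,0,-14],"yaw":0},{"slide":[0,0,-8],"yaw":0},{"slide":[0,0,0],"yaw":0}]'
python3 -m jog '[{"slide":[0,0,0],"yaw":0},{"slide":[0,0,0],"yaw":0},{"slide":[0,0,0],"yaw":0},{"slide":[0,0,0],"yaw":0},{"slide":[0,0,0],"yaw":0},{"slide":[0,0,0],"yaw":0},{"slide":[0,0,0],"yaw":0},{"slide":[0,0,0],"yaw":0},{"slide":[0,0,0],"yaw":0},{"slide":[0,0,0],"yaw":0},{"slide":[0,0,0],"yaw":0},{"slide":[0,0,0],"yaw":0}]' 1
python3 - <<'E'
from h import *
T=get_obs()["tool_pos"][:2];P=np.array([.5964,.1069]);r=.084
a0=np.arctan2(*(T-P)[::-1]);a1=np.radians(79.3-270);a1=np.radians(169.3-360)
print(T,np.linalg.norm(T-P),np.degrees(a0),np.degrees(a1))
a=np.linspace(a0,a1,15);X=P+r*np.c_[np.cos(a),np.sin(a)];print((np.diff(X,axis=0)*1000).round(1).tolist(),np.degrees(a[1]-a[0]),X[-1])
E
```

```text
time_s: 24.7
tool_pos: [0.5895, 0.0234, 0.0185]
ee_rot: [0.041, 0.999, -0.0, -0.001]
wrist_force: [-0.4, 0.3, 1.4]
grip_width: 1.003
time_s: 25.9
tool_pos: [0.59, 0.0239, 0.0191]
ee_rot: [0.041, 0.999, 0.0, -0.0]
wrist_force: [-0.2, 8.5, -0.5]
grip_width: 0.185
[0.58998644 0.02391804] 0.08322943480524539 -94.41952404065671 -190.7
[[-10.0, 1.4], [-9.7, 2.6], [-9.4, 3.7], [-8.9, 4.8], [-8.2, 5.8], [-7.5, 6.8], [-6.6, 7.6], [-5.6, 8.4], [-4.6, 9.0], [-3.5, 9.5], [-2.3, 9.8], [-1.1, 10.0], [0.1, 10.1], [1.3, 10.0]] -6.8771768542388045 [0.51386053 0.122496  ]
```

```bash
python3 -m jog '[{"slide":[-5,0.6,0],"yaw":-3.4},{"slide":[-5,0.8,0],"yaw":-3.4},{"slide":[-9.7,2.6,0],"yaw":-6.9},{"slide":[-9.4,3.7,0],"yaw":-6.9},{"slide":[-8.9,4.8,0],"yaw":-6.9},{"slide":[-8.2,5.8,0],"yaw":-6.9},{"slide":[0,0,0],"yaw":0}]'
python3 -m jog '[{"slide":[-7.5,6.8,0],"yaw":-6.9},{"slide":[-6.6,7.6,0],"yaw":-6.9},{"slide":[-5.6,8.4,0],"yaw":-6.9},{"slide":[-4.6,9,0],"yaw":-6.9},{"slide":[0,0,0],"yaw":0}]'
```

```text
time_s: 26.6
tool_pos: [0.5436, 0.0425, 0.0192]
ee_rot: [0.337, 0.942, 0.0, 0.0]
wrist_force: [4.1, 4.5, -4.5]
grip_width: 0.188
time_s: 27.1
tool_pos: [0.5194, 0.0742, 0.0192]
ee_rot: [0.551, 0.835, 0.0, 0.0]
wrist_force: [2.4, 0.6, -3.6]
grip_width: 0.186
```

```bash
python3 -m jog '[{"slide":[-3.5,9.5,0],"yaw":-6.9},{"slide":[-2.3,9.8,0],"yaw":-6.9},{"slide":[-1.1,10,0],"yaw":-6.9},{"slide":[0.1,8,0],"yaw":-5},{"slide":[0,0,0],"yaw":0},{"slide":[0,0,0],"yaw":0}]'
python3 -m jog '[{"slide":[0.4,3,0],"yaw":-2},{"slide":[0.5,3,0],"yaw":-2},{"slide":[0,0,0],"yaw":0},{"slide":[0,0,0],"yaw":0}]'
```

```text
time_s: 27.7
tool_pos: [0.5124, 0.1104, 0.0191]
ee_rot: [0.72, 0.694, -0.0, -0.0]
wrist_force: [-1.9, 0.9, 3.5]
grip_width: 0.192
time_s: 28.1
tool_pos: [0.5127, 0.1162, 0.019]
ee_rot: [0.744, 0.668, -0.001, -0.001]
wrist_force: [-6.0, 0.9, 6.2]
grip_width: 0.188
```

```bash
python3 -m jog '[{"slide":[-0.5,2,0],"yaw":-1.5},{"slide":[0,2,0.3],"yaw":-1.5},{"slide":[0,0,0],"yaw":0},{"slide":[0,0,0],"yaw":0}]'
python3 -m jog '[{"slide":[0.3,2,0],"yaw":-1},{"slide":[0,0,0],"yaw":0},{"slide":[0,0,0],"yaw":0}]'
```

```text
time_s: 28.5
tool_pos: [0.5133, 0.1204, 0.0193]
ee_rot: [0.762, 0.647, 0.0, 0.0]
wrist_force: [5.3, -0.6, -10.5]
grip_width: 0.188
time_s: 28.8
tool_pos: [0.5137, 0.1225, 0.0193]
ee_rot: [0.768, 0.64, 0.0, 0.0]
wrist_force: [6.4, -0.3, -11.6]
grip_width: 0.187
```

```bash
python3 -m jog '[{"slide":[0.3,1.5,-0.2],"yaw":-0.5},{"slide":[0,0,0],"yaw":0},{"slide":[0,0,0],"yaw":0}]'
python3 -m jog '[{"slide":[0.3,1.5,0],"yaw":0},{"slide":[0,0,0],"yaw":0},{"slide":[0,0,0],"yaw":0}]'
```

```text
time_s: 29.1
tool_pos: [0.514, 0.124, 0.0192]
ee_rot: [0.771, 0.637, 0.0, 0.0]
wrist_force: [4.8, -2.1, -8.0]
grip_width: 0.19
time_s: 29.4
tool_pos: [0.5139, 0.1243, 0.0192]
ee_rot: [0.771, 0.637, -0.001, 0.001]
wrist_force: [3.0, -17.8, -6.3]
grip_width: 0.188
```

```bash
python3 -m jog '[{"slide":[-0.1,-0.9,0],"yaw":0},{"slide":[0,0,0],"yaw":0},{"slide":[0,0,0],"yaw":0},{"slide":[0,0,0],"yaw":0},{"slide":[0,0,0],"yaw":0},{"slide":[0,0,0],"yaw":0},{"slide":[0,0,0],"yaw":0},{"slide":[0,0,10],"yaw":0},{"slide":[0,0,30],"yaw":0},{"slide":[0,0,40],"yaw":0},{"slide":[0,0,30],"yaw":0},{"slide":[0,0,0],"yaw":0}]' 0
python3 -m jog '[{"slide":[-5,-15,10],"yaw":0},{"slide":[-5,-30,10],"yaw":0},{"slide":[-5,-40,10],"yaw":0},{"slide":[0,-40,10],"yaw":0},{"slide":[0,-40,10],"yaw":0},{"slide":[0,-40,0],"yaw":0},{"slide":[0,-30,0],"yaw":0},{"slide":[0,-15,0],"yaw":0},{"slide":[0,0,0],"yaw":0}]'
python3 - <<'E'
from h import *
print(get_obs()["tool_pos"])
p,d,c=grab("top");cv2.imwrite("pics/end.png",np.vstack([cv2.resize(p[180:330,100:330],(782,510),interpolation=cv2.INTER_CUBIC)]))
q=cv2.absdiff(p,np.load("top0.npz")["p"]).max(2)
for n,(u,v) in dict(blank=(326,152),valve=(249,131),bottle=(418,152),wrench=(430,370),small=(325,338),big=(495,287)).items():print(n,np.percentile(q[v-30:v+30,u-35:u+35],[50,95]))
h=cv2.cvtColor(p,cv2.COLOR_BGR2HSV)
uv=[(u,v) for u in range(100,300) for v in range(180,320)];W=bydepth(c,uv,d)
s=(W[:,2]>.075)&(W[:,2]<.095)&(W[:,1]<.24)
O=np.array([.5406,.1995]);t=np.radians(79.3);ex=np.array([np.cos(t),np.sin(t)]);ey=np.array([-ex[1],ex[0]])
D=(W[:,:2]-O)@np.c_[ex,ey]
for n,m in(("knob",s&(D[:,0]<-.05)),("handle",s&(D[:,0]>-.05)&(D[:,0]<.05)),("plate/pack z40-50",(W[:,2]>.04)&(W[:,2]<.052)&(abs(D[:,1])<.06)&(D[:,0]>-.11)&(D[:,0]<.05))):
    print(n,m.sum(),D[m].min(0).round(4) if m.any() else'',D[m].max(0).round(4) if m.any() else'',D[m].mean(0).round(4) if m.any() else'')
E
```

```text
time_s: 30.6
tool_pos: [0.5164, 0.1253, 0.1339]
ee_rot: [0.771, 0.637, 0.003, 0.002]
wrist_force: [0.6, 0.3, -0.3]
grip_width: 0.998
time_s: 31.5
tool_pos: [0.498, -0.1267, 0.1788]
ee_rot: [0.772, 0.636, -0.0, -0.0]
wrist_force: [-0.3, 0.1, 0.2]
grip_width: 1.001
[ 0.49802325 -0.12665019  0.17878338]
blank [10. 16.]
valve [11. 14.]
bottle [11. 16.]
wrench [128. 162.]
small [116. 181.]
big [ 36. 165.]
knob 69 [-0.0891  0.0043] [-0.0732  0.0201] [-0.081   0.0122]
handle 293 [-0.0242 -0.0102] [0.0239 0.0101] [-0.0016  0.0001]
plate/pack z40-50 1727 [-0.0893 -0.0554] [0.05   0.0539] [-0.0183  0.0007]
```

View pics/end.png

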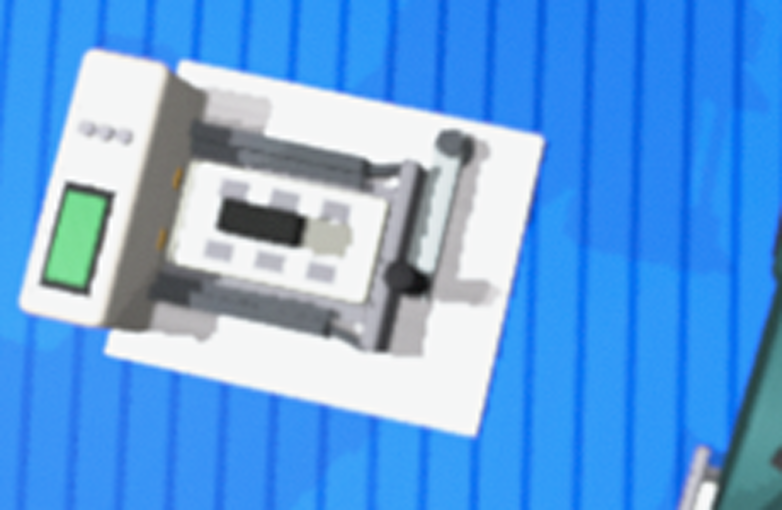

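The tray sits between the rails with its nose at the charger head (175,215). The keeper bar lies across the plate, with its knob at (405,277), which is dock (-81, 12) mm; fully shut is (-80.5, 12).

```bash
python3 -c "
from bench import bot;print(bot.job_done())"
```

```text
the job is handed in; nothing more can be done
None
```

The tray is turned end for end and slid fully home in the dock, the keeper bar is shut across its end plate, and the robot has let go. I handed the job in at about 31.6 s on the robot's clock.

- **Tray:** it stopped against the charger head at a 14 N push. The last top view put its handle within 2 mm of the home position and on the dock's middle line. That home position comes from where the tray stopped, about 2 mm further in than my camera estimate of the dock.
- **Keeper:** it met its hard stop at about 18 N. The knob measured at dock (-81, 12) mm, against (-80.5, 12) when fully shut.
- **Bystanders:** the steel blank, valve knob and bottle show no change between the first and last top pictures. The parked arm hid the wrench and the two look-alike trays, so I could not check those; all lifting passed well clear of them.
- **What disagreed:** the fingertips sit about 36 mm higher than the reported tool position. Because of this, and one lift before the fingers had finished closing, the first two grasps closed on air without moving the tray. I measured the offset in the wrist camera's depth image and corrected for it.

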